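# Key a bench clamp shut on a board

## Task

Take the T-handled clamp key out of the wooden holder (leave the round-knobbed one there), lower it into the bore of the grey clamp block and, pressing only lightly, turn it until its cross-shaped foot drops fully home into the slot hidden at the bottom. Then turn the key clockwise as far as it goes, so that the jaw pushes the board against the fence, and let go, leaving the key standing home in the block. Do not push the board by hand.

Things in the scene. Friction and masses are not known exactly. Their poses are not given: they have to be found in the camera images.
- key_grip (a point): Centre of the black T-handle of the loose clamp key (about 0.2 kg, stands upright with its foot in one of the two round holes of the dark wooden holder, which of the two varies). The handle is a bar 60 mm long (along this point's x), 16 mm wide (y) and 22 mm high (z, up along the key). A round steel stem of 14 mm diameter runs down from it to the foot.
- key_foot (a point): Middle of the underside of the key's foot, 86 mm straight below key_grip, same axes. The foot is a cross of two crossed steel bars, one along x and one along y of the key, each 30 mm tip to tip, 7 mm thick and 20 mm high.
- key: The same clamp key; its origin and axes are those of key_foot.
- round_key_grip (a point): Centre of the round black knob (36 mm diameter, 22 mm high) of another key that stands in the other hole of the holder, at the same height; it stays there.
- holder: Fixed dark wooden holder block, 170 mm (x) by 70 mm (y) by 50 mm high, origin under its centre. Two round holes 34 mm wide and 40 mm deep, 45 mm either side of the centre along its x.
- jig: Fixed clamping jig; origin under the centre of its plywood baseboard, 200 mm (x) by 340 mm (y) by 18 mm thick. On it, from -y to +y: the grey clamp block (90 by 90 mm, top 78 mm above the origin, centred at y = -100 mm), the jaw, the board, and a wooden fence 190 mm long, 40 mm high.
- socket (a point): Centre of the mouth of the round bore in the top of the grey clamp block, axes as jig. The bore is 36 mm wide. 21 mm below the mouth is the flat top of the steel spindle, with a cross-shaped slot 11 mm wide and 14 mm deep through to the bore wall; its floor is 35 mm below the mouth. The angle of the cross differs every time and no pose tells it; the key drops in when its foot lines up within about 6 degrees, which happens once in every quarter turn.
- spindle (a joint): How far the spindle has been turned clockwise seen from above, rad: 0 at the start (it cannot turn anticlockwise from there), 1.0 at its stop. It turns stiffly (about 0.1 N m) and stays where it is left; each rad moves the jaw 14 mm towards the fence.
- board_center (a point): Centre of the loose timber board, 160 mm (x) by 110 mm (y) by 25 mm, about 0.28 kg, that lies on the baseboard between jaw and fence, 4 to 10 mm short of the fence.
- fence (a point): Middle of the fence's face (it looks to -y of the jig) at the board's mid-height, axes as jig. The board is home when its side touches this face, its centre 55 mm from it.
Things that resemble listed ones, but are neither listed nor needed, are in the scene too. What is shaped like the key but orange is not meant.

How it is judged (in metres and radians):
On the way, in this order (a step that is already met when the one before it is completed fails the run):
1. The key's foot is fully down in the cross slot of the spindle (z of key_foot in the frame of jig between 0.038 and 0.047 m and horizontal distance between key_foot and socket below 0.006 m and angle between key_foot's own z axis and vertical below 0.15 rad), for 0.2 s.
2. The spindle is turned clockwise to its stop (value of joint spindle above 0.9 rad), for 0.2 s.
At the end, for the whole second after the job is handed in: The key stands released and still in the bore, its foot within 4 mm of full depth, 6 mm of the axis and 0.15 rad of upright; the spindle is at least 0.9 rad clockwise from its start; the board is less than 3 mm short of the fence (centre within 57.8 mm of its face) (all of step 1 and value of joint spindle above 0.9 rad and y of board_center in the frame of fence above -0.0578 m and linear speed of key below 0.02 m/s); the robot touches nothing.
It fails at once if The key is pressed or knocked with more than 25 N against the clamp block or the spindle while its foot is still above the slot (contact force between key and jig above 25 N and z of key_foot in the frame of jig above 0.0555 m).
It fails at once if The round-knobbed key is moved out of its place (more than 15 mm) (distance of round_key_grip from where it was at the start of the episode above 0.015 m).
It fails at once if The board is pushed by hand (touched by the robot) (contact force between any of the fingers, the arm and board above 0.5 N).
It also fails if it takes over 70 s, if anything falls off the work surface, if the arm or the gripper's body presses on something with over 40 N, if the wrist force passes 120 N, or if a joint passes its speed limit or range.

## Robot

A 7-joint arm with a two-finger parallel gripper is mounted at the origin on the work surface. World frame = base frame: x ahead of the robot, y to its left, z up, the work surface at z = 0. Lengths are in mm, angles in rad, forces in N, time in s.
With the tool pointing down it reaches from about 425 to 875 mm from the base axis. Payload 4.7 kg.
Tool frame: the origin (TCP) lies on the centre line of the jaws, within the pads' length; the fingertips stand ctrl.nose_length ahead of it and the grasp point (between the pads) lies 5 mm behind it (ctrl.nose_length is the distance from the TCP to the fingertips, in mm); z points along the fingers, y is the direction in which the jaws open and shut (so a half turn about z gives the same grasp; the last joint's range is limited). The gripper opens to 85 mm and grips with 20 to 120 N. Pads are 22 mm wide; open, the fingers measure 114 mm over their backs; the gripper's body (76 mm by 85 mm) begins 54 mm behind the grasp point. The pads swing forward as they close: fully open they stand 13 mm farther back than shut.
Start: joints at [-1.336, 0.321, -0.07, 1.45, 0.023, 1.371, -0.057], TCP at [142.382, 634.232, 245.349] pointing down, gripper open.
Joint ranges: [-2.86, 2.86], [-0.3, 2.09], [-1.38, 1.24], [0.06, 2.45], [-1.56, 4.7], [0.09, 2.05], [-2.69, 2.69]. Speed limits (rad/s): [2.57, 2.57, 3.14, 3.14, 3.14, 3.14, 3.14].

## Interface

Orientations are given as a unit quaternion [w, x, y, z].
In Python, from plant import ctrl gives the robot as it stands.
- The arm moves only by the tool step_arm, never from a script. Its argument "targets" is one flat list of numbers, 7 for each row, row after row: the shift along the tool's x, y, z in m, then the turn, a rotation vector about the tool's x, y, z in degrees, then the closure, from 0 (fully open) to 1 (shut). A call has 1 to 10 rows; each row is the pose to reach, as a shift and turn from the pose commanded when the call began, along the tool's axes at that moment; what a row does not reach only later rows make up. A row lasts 1/12 s, in which the tool goes at most 41.7 mm and 7.16 degrees, less where a joint would pass 70% of its speed; a pose out of reach is approached as far as the arm can. A call with a gripper value outside its range is refused whole. The fingers move at their own pace and stop on an object; "newtons" is the grip in N (left out, the last holds). Time passes only in rows, so rows that repeat a pose let the fingers close. It gives the time, the measured TCP pose, the force and the opening at its end, in the units of the state.
- ctrl.state(): the state, without advancing time (a new reading comes with each control period).
- ctrl.camera(name): name is "side" or "top"; returns a dict with "image" (480x640x3 uint8, red, green, blue), "K" (3x3 intrinsics, pixels), "cam_to_world" (4x4, takes a point from camera to world coordinates). Camera axes: x right, y up, looking along -z (the intrinsics and any distortion apply to the point x, -y, -z); pixel columns grow to the right and rows downward; lengths in mm; the calibration is good to about 2 mm. A picture is of the moment at which its call begins. There is no depth.
- ctrl.sign_off(): hands the job in, once; it reports no verdict.
The state is a dict: "time_s": time; "joint_positions": joint angles; "qd": joint speeds; "joint_torque": joint torques, N m; "ee_pos": TCP position; "tool_rot": TCP orientation; "ft_force": force on the tool from outside, world axes, zero at the start; "moment": the same for the moment, N m; "grip_width": finger opening in mm.
Only numpy, scipy, OpenCV 4.12 (cv2) and the standard library are available. Lean on these libraries where they do the work, as an engineer would, in place of code of your own. Each camera call takes 0.05 s, during which the arm holds its last target. There are 200 camera calls.

## Working session

There is one attempt and no reset: what is moved stays moved. The work goes in short steps, Python scripts to look and compute and a tool call to move; the robot and the scene stay as the last step left them, time stands still between calls to the robot, and variables do not carry over. Pictures are saved under pics/ and viewed, about 8 in all and at most 12, crops included, and the job is handed in when it is done.

Besides the shell and the picture viewer there is one more tool, called after "Request:" as name(argument=value, ...) on one line, values as JSON. step_arm: Moves the arm, as the interface text tells. Its arguments: {"type":"object","properties":{"targets":{"type":"array","items":{"type":"number"}},"newtons":{"type":"number"}},"required":["targets"]}

```bash
mkdir -p pics; ls; cat > h.py <<'E'
import numpy as np, cv2
from scipy.spatial.transform import Rotation as R
from plant import ctrl
def shot(name,fn=None):
    c=ctrl.camera(name); im=cv2.cvtColor(np.array(c["image"]),cv2.COLOR_RGB2BGR)
    if fn: cv2.imwrite("pics/"+fn,im); np.savez("pics/"+fn[:-4],K=c["K"],T=c["cam_to_world"])
    return im,np.array(c["K"]),np.array(c["cam_to_world"])
def ray(K,T,uv):
    d=np.linalg.inv(K)@[uv[0],uv[1],1]; d=T[:3,:3]@[d[0],-d[1],-d[2]]
    return T[:3,3],d
def onplane(K,T,uv,z):
    o,d=ray(K,T,uv); return o+d*(z-o[2])/d[2]
def proj(K,T,p):
    q=np.linalg.inv(T)@[*p,1]; v=K@[q[0],-q[1],-q[2]]; return v[:2]/v[2]
def load(fn):
    d=np.load("pics/"+fn+".npz"); return cv2.imread("pics/"+fn+".png"),d["K"],d["T"]
E
python3 - <<'E'
from h import *
for n in("top","side"):
    c=ctrl.camera(n); print(n,[k for k in c]); 
    im,K,T=shot(n,n+"0.png"); print(np.round(K,1).tolist(),np.round(T,3).tolist())
print(ctrl.state(),ctrl.nose_length)
E
```

```text
pics
top ['image', 'K', 'cam_to_world']
[[548.7, 0.0, 321.6], [0.0, 548.7, 232.1], [0.0, 0.0, 1.0]] [[-0.017, 0.993, -0.12, 474.254], [-1.0, -0.016, 0.015, -61.519], [0.013, 0.121, 0.993, 1054.868], [0.0, 0.0, 0.0, 1.0]]
side ['image', 'K', 'cam_to_world']
[[592.7, 0.0, 331.9], [0.0, 592.7, 237.1], [0.0, 0.0, 1.0]] [[-0.919, 0.193, -0.345, 257.881], [-0.395, -0.484, 0.781, 696.847], [-0.017, 0.854, 0.521, 609.44], [0.0, 0.0, 0.0, 1.0]]
{'time_s': 0.2, 'joint_positions': array([-1.33592165,  0.3215478 , -0.07007829,  1.45121842,  0.02262722,
        1.37080122, -0.05689986]), 'qd': array([-0.00114093, -0.00103869,  0.00053441, -0.00230748, -0.00207094,
        0.00106608, -0.00019322]), 'joint_torque': array([-1.06721116e-04, -4.93462873e+01, -3.82113196e-01, -3.14294779e+01,
        1.30166730e-02,  8.39230808e-03, -2.88063734e-05]), 'ee_pos': array([142.3278101 , 633.91254576, 244.63141339]), 'tool_rot': array([-1.18640473e-05,  1.10153386e-01,  9.93914422e-01, -5.94565868e-04]), 'ft_force': array([-0.49988094, -0.1485383 ,  0.14461381]), 'moment': array([-0.0097339 ,  0.00351901,  0.00787519]), 'grip_width': 85.32715430193849} 14.0
```

View pics/top0.png

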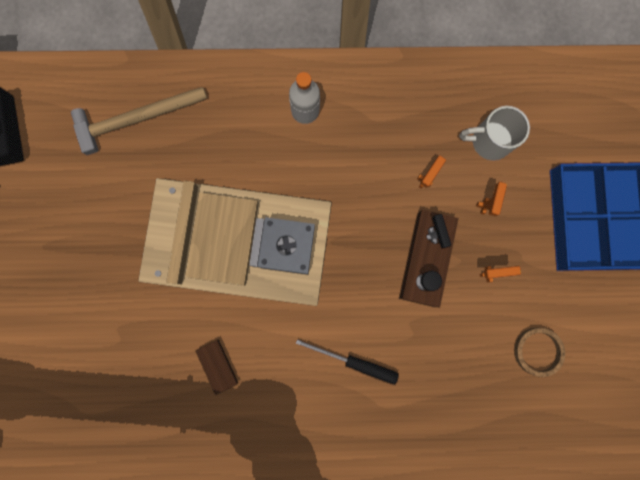

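View pics/side0.png

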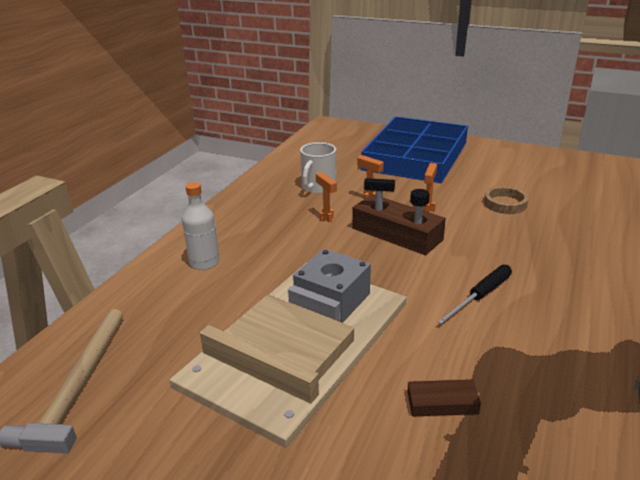

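Top view: jig at (235,242), bore at (286,245), dark holder at (430,257), T-handle at (442,231) and round knob at (430,281). Three orange look-alikes stand at (432,171), (499,199) and (503,271). The black T-bar in the holder hole is the one meant, because it is black, bar-shaped and in the holder. I'll confirm it in an enlarged crop while measuring.

```bash
python3 - <<'E'
from h import *
im,K,T=load("top0"); s,Ks,Ts=load("side0")
a=cv2.resize(im[205:310,395:465],None,fx=5.5,fy=5.5,interpolation=cv2.INTER_CUBIC)
b=cv2.resize(im[210:280,250:325],None,fx=5.2,fy=5.2,interpolation=cv2.INTER_CUBIC)
o=np.zeros((580,780,3),np.uint8); o[:a.shape[0],:385]=a[:580]; o[:b.shape[0],390:390+b.shape[1]]=b
o[370:570,390:770]=cv2.resize(s[165:255,345:450],(380,200),interpolation=cv2.INTER_CUBIC)
cv2.imwrite("pics/crop1.png",o)
def blobs(im,x0,y0,x1,y1,th):
    c=im[y0:y1,x0:x1]; m=(c.max(2)<th).astype(np.uint8)
    cs,_=cv2.findContours(m,cv2.RETR_EXTERNAL,cv2.CHAIN_APPROX_NONE)
    for k in cs:
        if cv2.contourArea(k)>15:
            r=cv2.minAreaRect(k); print(np.add(r[0],(x0,y0)).round(1),np.round(r[1],1),round(r[2]),cv2.contourArea(k))
for th in(25,32):
    print("top",th);blobs(im,400,205,462,310,th); print("side",th);blobs(s,345,165,450,255,th)
E
```

```text
top 25
[437.4 231.7] [30.1  2.1] 74 27.0
side 25
[419.  199.6] [17.1 11.4] 7 119.0
[378.9 185.9] [28.5  8. ] 4 186.5
top 32
[437.4 231.5] [32.3  3.5] 74 65.5
side 32
[419.5 197.5] [15. 17.] 90 215.5
[379.  184.8] [28.5 10.7] 4 266.0
```

View pics/crop1.png

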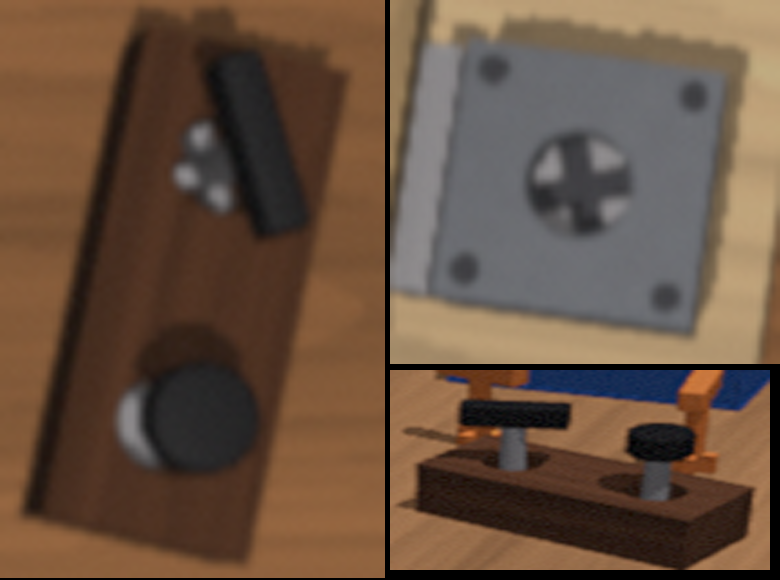

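Confirmed in the crop: the black T-bar (crop (259,142), so pixel (442,231)) has its cross foot in the upper hole, and the round knob is in the lower one. The cross slot is visible down the bore, turned only a few degrees in the image.

```bash
python3 - <<'E'
from h import *
im,K,T=load("top0"); s,Ks,Ts=load("side0")
C=lambda p:(395+p[0]/5.5-.4,205+p[1]/5.5-.4); D=lambda p:(250+(p[0]-390)/5.2-.4,210+p[1]/5.2-.4)
q=[onplane(K,T,C(p),107) for p in((207,60),(258,50),(308,218),(262,238))]
c=np.mean(q,0); d=(q[2]+q[3]-q[0]-q[1])/2
print("key top",c,"len",np.hypot(*d[:2]),"bar yaw",np.degrees(np.arctan2(d[1],d[0])))
print(" side reproj",proj(Ks,Ts,[c[0],c[1],96]))
# triangulate with side centre
o1,d1=ray(K,T,(442.0,230.6));o2,d2=ray(Ks,Ts,(379,185.2))
t=np.linalg.lstsq(np.c_[d1,-d2],o2-o1,rcond=None)[0]; print("tri",o1+d1*t[0],o2+d2*t[1])
# holder
print("knob",onplane(K,T,C((205,415)),107))
# block
b=[onplane(K,T,D(p),78) for p in((465,40),(728,72),(692,333),(428,295))]
print("block corners",np.round(b,1).tolist(), np.mean(b,0)); 
for i in range(4):
    e=b[(i+1)%4]-b[i]; print(" edge",np.hypot(*e[:2]).round(1),np.degrees(np.arctan2(e[1],e[0])).round(1))
print("bolts mean",np.mean([onplane(K,T,D(p),78) for p in((494,69),(694,97),(666,297),(463,268))],0))
print("bore",onplane(K,T,D((579,184)),78))
# rectify the slot plane z=57 about the block centre
m=np.mean([onplane(K,T,D(p),78) for p in((494,69),(694,97),(666,297),(463,268))],0)[:2]
g=cv2.cvtColor(im,cv2.COLOR_BGR2GRAY).astype(np.float32)
for off in((0,0),(1.5,0),(-1.5,0),(0,1.5),(0,-1.5)):
  for r0,r1 in((9,15),):
    th=np.radians(np.arange(360)); S=0
    for r in np.arange(r0,r1,.5):
        uv=np.array([proj(K,T,[m[0]+off[0]+r*np.cos(t),m[1]+off[1]+r*np.sin(t),57]) for t in th],np.float32)
        S=S+cv2.remap(g,uv[:,0].copy(),uv[:,1].copy(),cv2.INTER_LINEAR).ravel()
    f=np.sum(S*np.exp(-4j*th)); print("bright phase",off,"slot arm yaw mod 90:",(np.degrees(-np.angle(f))/4*1+45)%90, abs(f)/S.sum())
E
```

```text
key top [ 588.94009208 -285.36297979  107.        ] len 57.37969685620809 bar yaw -165.58809478521079
 side reproj [379.53404116 185.0082675 ]
tri [ 589.97587721 -289.17064209   93.54166018] [ 591.17806522 -288.79306051   93.59696103]
knob [ 502.64960975 -264.66281347  107.        ]
block corners [[621.0, 26.8, 78.0], [608.4, -63.9, 78.0], [518.6, -50.2, 78.0], [533.1, 39.9, 78.0]] [570.3128139  -11.84578171  78.        ]
 edge 91.6 -97.9
 edge 90.8 171.3
 edge 91.2 80.9
 edge 88.9 -8.4
bolts mean [570.98459977 -12.18406092  78.        ]
bore [570.40608939 -12.07597095  78.        ]
bright phase (0, 0) slot arm yaw mod 90: 10.390303526300869 0.19950284351462153
bright phase (1.5, 0) slot arm yaw mod 90: 10.122519467050836 0.17509037755802037
bright phase (-1.5, 0) slot arm yaw mod 90: 10.892500246588597 0.18895135254794138
bright phase (0, 1.5) slot arm yaw mod 90: 10.125001550114419 0.19690067117948698
bright phase (0, -1.5) slot arm yaw mod 90: 10.521432275986214 0.1679362174796988
```

```bash
cat >> h.py <<'E'
def delta(p,yaw,quiet=False):
    s=ctrl.state(); M=R.from_quat(s["tool_rot"],scalar_first=True)
    y=np.radians(yaw); x=[np.cos(y),np.sin(y),0]; z=np.array([0,0,-1.])
    G=R.from_matrix(np.c_[x,np.cross(z,x),z])
    print("shift m",np.round(M.inv().apply(np.array(p)-s["ee_pos"])/1000,4).tolist(),"turn deg",np.round((M.inv()*G).as_rotvec(degrees=True),1).tolist())
    tx=M.apply([1,0,0]); print("t",round(s["time_s"],2),"pos",np.round(s["ee_pos"],1),"yaw",np.degrees(np.arctan2(tx[1],tx[0])).round(1),"F",np.round(s["ft_force"],1),"w",round(s["grip_width"],1),"q7",s["joint_positions"][6].round(2))
E
python3 -c "
from h import *
delta([540,150,245],90)"
```

```text
shift m [-0.494, -0.3851, 0.0001] turn deg [-0.1, 0.1, 77.4]
t 0.2 pos [142.3 633.9 244.6] yaw 167.4 F [-0.5 -0.1  0.1] w 85.3 q7 -0.06
```

Request:
step_arm(targets=[-0.494,-0.385,0,0,0,77,0,-0.494,-0.385,0,0,0,77,0,-0.494,-0.385,0,0,0,77,0,-0.494,-0.385,0,0,0,77,0,-0.494,-0.385,0,0,0,77,0,-0.494,-0.385,0,0,0,77,0,-0.494,-0.385,0,0,0,77,0,-0.494,-0.385,0,0,0,77,0,-0.494,-0.385,0,0,0,77,0,-0.494,-0.385,0,0,0,77,0])

```text
time_s: 1.03
ee_pos: [407.8, 310.5, 245.5]
tool_rot: [-0.0, 0.673, 0.74, 0.0]
ft_force: [1.3, -0.1, -0.4]
grip_width: 85.6
```

```bash
python3 -c "
from h import *
delta([575,-100,245],50)
delta([590,-287,200],14.4)"
```

```text
shift m [-0.4244, 0.1279, 0.0003] turn deg [0.0, -0.0, 45.4]
t 1.03 pos [407.8 310.5 245.5] yaw 95.4 F [ 1.3 -0.1 -0.4] w 85.6 q7 -0.6
shift m [-0.612, 0.1253, 0.0451] turn deg [-0.0, -0.0, 81.0]
t 1.03 pos [407.8 310.5 245.5] yaw 95.4 F [ 1.3 -0.1 -0.4] w 85.6 q7 -0.6
```

Request:
step_arm(targets=[-0.612,0.125,0.045,0,0,81,0,-0.612,0.125,0.045,0,0,81,0,-0.612,0.125,0.045,0,0,81,0,-0.612,0.125,0.045,0,0,81,0,-0.612,0.125,0.045,0,0,81,0,-0.612,0.125,0.045,0,0,81,0,-0.612,0.125,0.045,0,0,81,0,-0.612,0.125,0.045,0,0,81,0,-0.612,0.125,0.045,0,0,81,0,-0.612,0.125,0.045,0,0,81,0])

```text
time_s: 1.87
ee_pos: [530.5, -86.4, 215.5]
tool_rot: [-0.0, 0.979, 0.206, 0.001]
ft_force: [1.2, 0.2, 0.0]
grip_width: 85.8
```

```bash
python3 -c "
from h import *
delta([589.5,-287,150],14.4)"
```

```text
shift m [-0.027, 0.2074, 0.0654] turn deg [-0.0, -0.1, 9.4]
t 1.87 pos [530.5 -86.4 215.5] yaw 23.8 F [1.2 0.2 0. ] w 85.8 q7 -0.97
```

Request:
step_arm(targets=[-0.027,0.207,0.065,0,0,9.4,0,-0.027,0.207,0.065,0,0,9.4,0,-0.027,0.207,0.065,0,0,9.4,0,-0.027,0.207,0.065,0,0,9.4,0,-0.027,0.207,0.065,0,0,9.4,0,-0.027,0.207,0.065,0,0,9.4,0,-0.027,0.207,0.065,0,0,9.4,0,-0.027,0.207,0.065,0,0,9.4,0])

```text
time_s: 2.53
ee_pos: [589.8, -284.6, 149.7]
tool_rot: [-0.0, 0.992, 0.127, -0.001]
ft_force: [-0.3, 0.2, 0.9]
grip_width: 85.6
```

```bash
python3 - <<'E'
from h import *
delta([589.5,-287,91],14.4)
a,_,_=shot("side","side1.png"); b,K,T=shot("top","top1.png")
o=np.zeros((400,800,3),np.uint8); o[:,:400]=cv2.resize(a[120:260,330:470],(400,400),interpolation=cv2.INTER_CUBIC); o[:,400:]=cv2.resize(b[180:320,370:510],(400,400),interpolation=cv2.INTER_CUBIC)
cv2.imwrite("pics/crop2.png",o)
E
```

```text
shift m [-0.0008, 0.0023, 0.0587] turn deg [-0.1, 0.1, 0.2]
t 2.53 pos [ 589.8 -284.6  149.7] yaw 14.6 F [-0.3  0.2  0.9] w 85.6 q7 -0.65
```

View pics/crop2.png

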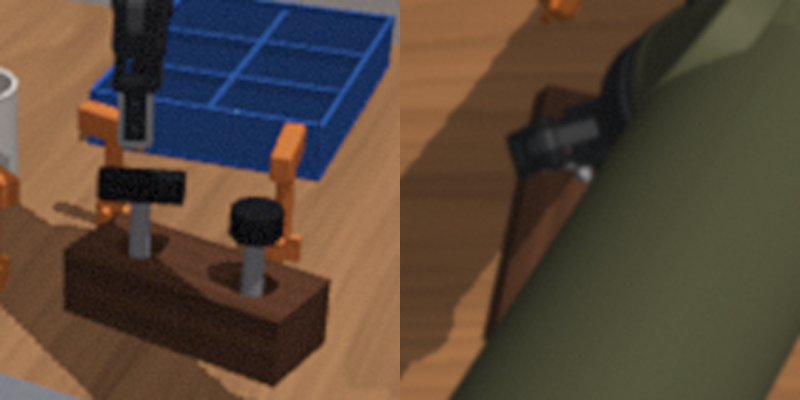

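Side view: the open fingers at crop (137,140) are centred over the T-bar at (142,186), about 2 mm off along the bar. I'm descending with a small correction.

Request:
step_arm(targets=[-0.002,0.0025,0.03,0,0,0,0,-0.002,0.0025,0.055,0,0,0,0,-0.002,0.0025,0.058,0,0,0,0,-0.002,0.0025,0.058,0,0,0,0,-0.002,0.0025,0.058,0,0,0,0])

```text
time_s: 3.05
ee_pos: [590.0, -286.4, 93.9]
tool_rot: [0.0, 0.992, 0.129, 0.001]
ft_force: [0.3, 0.2, -0.1]
grip_width: 85.3
```

Request:
step_arm(targets=[0,0,0,0,0,0,0.5,0,0,0,0,0,0,1,0,0,0,0,0,0,1,0,0,0,0,0,0,1,0,0,0,0,0,0,1,0,0,0,0,0,0,1,0,0,0,0,0,0,1,0,0,0,0,0,0,1], newtons=60)

```text
time_s: 3.72
ee_pos: [589.2, -287.7, 92.7]
tool_rot: [0.0, 0.992, 0.128, 0.0]
ft_force: [1.3, -1.0, 2.7]
grip_width: 15.2
```

```bash
python3 - <<'E'
from h import *
delta([589.5,-287,91],14.4)
E
```

```text
shift m [0.0005, -0.0006, 0.0017] turn deg [0.0, -0.0, 0.3]
t 3.72 pos [ 589.2 -287.7   92.7] yaw 14.7 F [ 1.3 -1.   2.7] w 15.2 q7 -0.62
```

Width 15.2 mm means it is gripped. Next I lift.

Request:
step_arm(targets=[0,0,-0.04,0,0,0,1,0,0,-0.08,0,0,0,1,0,0,-0.115,0,0,0,1,0,0,-0.115,0,0,0,1,0,0,-0.115,0,0,0,1])

```text
time_s: 4.13
ee_pos: [589.7, -288.0, 209.2]
tool_rot: [0.001, 0.992, 0.128, 0.002]
ft_force: [0.3, 1.3, -2.4]
grip_width: 15.3
```

```bash
python3 - <<'E'
from h import *
delta([570.5,-12.2,200],100.4)
E
```

```text
shift m [0.0514, -0.2716, 0.0089] turn deg [0.2, -0.1, -85.7]
t 4.13 pos [ 589.7 -288.   209.2] yaw 14.7 F [ 0.3  1.3 -2.4] w 15.3 q7 -0.67
```

Request:
step_arm(targets=[0.0514,-0.2716,0.009,0,0,-85.7,1,0.0514,-0.2716,0.009,0,0,-85.7,1,0.0514,-0.2716,0.009,0,0,-85.7,1,0.0514,-0.2716,0.009,0,0,-85.7,1,0.0514,-0.2716,0.009,0,0,-85.7,1,0.0514,-0.2716,0.009,0,0,-85.7,1,0.0514,-0.2716,0.009,0,0,-85.7,1,0.0514,-0.2716,0.009,0,0,-85.7,1,0.0514,-0.2716,0.009,0,0,-85.7,1,0.0514,-0.2716,0.009,0,0,-85.7,1])

```text
time_s: 4.97
ee_pos: [567.8, -10.3, 195.6]
tool_rot: [-0.002, 0.726, 0.687, -0.002]
ft_force: [-0.0, -0.3, -2.5]
grip_width: 15.0
```

```bash
python3 - <<'E'
from h import *
delta([570.5,-12.2,200],100.4)
E
```

```text
shift m [-0.0018, 0.0027, -0.0045] turn deg [-0.3, 0.0, -13.6]
t 4.97 pos [567.8 -10.3 195.6] yaw 86.8 F [-0.  -0.3 -2.5] w 15.0 q7 0.0
```

Request:
step_arm(targets=[-0.001,0.001,-0.003,0,0,-13.6,1,-0.001,0.001,-0.003,0,0,-13.6,1,-0.001,0.001,-0.003,0,0,-13.6,1,-0.001,0.001,-0.003,0,0,-13.6,1,-0.001,0.001,-0.003,0,0,-13.6,1,-0.001,0.001,-0.003,0,0,-13.6,1])

```text
time_s: 5.47
ee_pos: [570.2, -12.6, 200.5]
tool_rot: [-0.001, 0.644, 0.765, -0.001]
ft_force: [-0.1, -0.0, -2.9]
grip_width: 14.8
```

```bash
python3 - <<'E'
from h import *
delta([570.5,-12.2,200],100.4)
a,K,T=shot("side","side2.png"); b,K2,T2=shot("top","top2.png")
s=ctrl.state()["ee_pos"]
for dz in(5,0,-72,-83): print(dz,proj(K,T,s+[0,0,dz]).round(1))
print("bore",proj(K,T,[570.5,-12.2,78]))
o=np.zeros((600,800,3),np.uint8); o[:,:500]=cv2.resize(a[170:320,270:395],(500,600),interpolation=cv2.INTER_CUBIC); o[:300,500:]=cv2.resize(b[190:290,240:340],(300,300),interpolation=cv2.INTER_CUBIC)
cv2.imwrite("pics/crop3.png",o)
E
```

```text
shift m [0.0003, 0.0004, 0.0005] turn deg [-0.1, -0.0, -0.6]
t 5.47 pos [570.2 -12.6 200.5] yaw 99.8 F [-0.1 -0.  -2.9] w 14.8 q7 0.23
5 [331.7 196.8]
0 [331.8 199.8]
-72 [332.6 241.3]
-83 [332.7 247.3]
bore [332.96225081 268.81064087]
```

View pics/crop3.png

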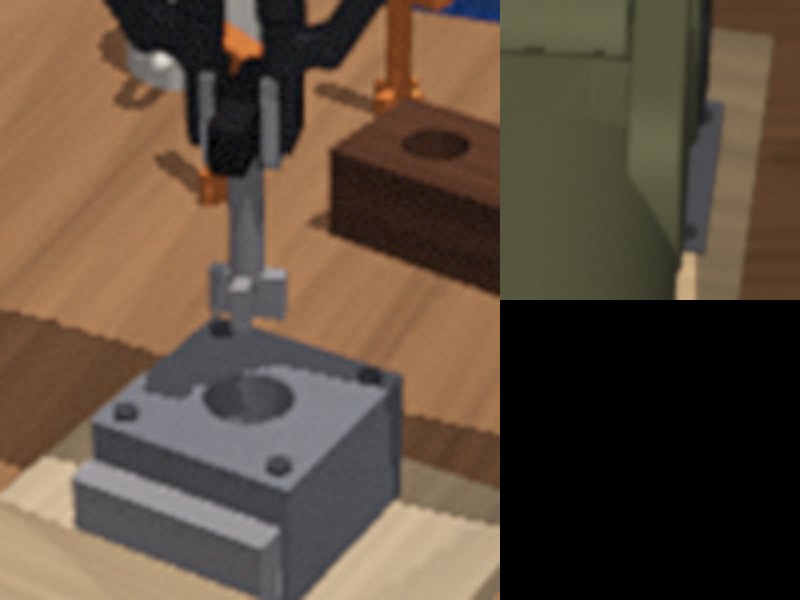

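Side view: the foot (arm tips at crop u 210–286, mid 248) lines up sideways with the bore, centre (248,398). I'll go down to just above the mouth and check depth there.

Request:
step_arm(targets=[0,0.0005,0.02,0,0,-0.6,1,0,0.0005,0.034,0,0,-0.6,1,0,0.0005,0.034,0,0,-0.6,1,0,0.0005,0.034,0,0,-0.6,1,0,0.0005,0.034,0,0,-0.6,1])

```text
time_s: 5.98
ee_pos: [571.6, -12.6, 168.2]
tool_rot: [0.0, 0.639, 0.769, 0.0]
ft_force: [1.2, -0.7, -1.5]
grip_width: 14.8
```

```bash
python3 - <<'E'
from h import *
delta([570.5,-12.2,160],100.4)
a,K,T=shot("side","side3.png")
o=cv2.resize(a[215:305,280:385],(700,600),interpolation=cv2.INTER_CUBIC)
cv2.imwrite("pics/crop4.png",o)
E
```

```text
shift m [0.0006, -0.0011, 0.0082] turn deg [0.1, 0.0, 0.1]
t 5.98 pos [571.6 -12.6 168.2] yaw 100.5 F [ 1.2 -0.7 -1.5] w 14.8 q7 0.25
```

View pics/crop4.png

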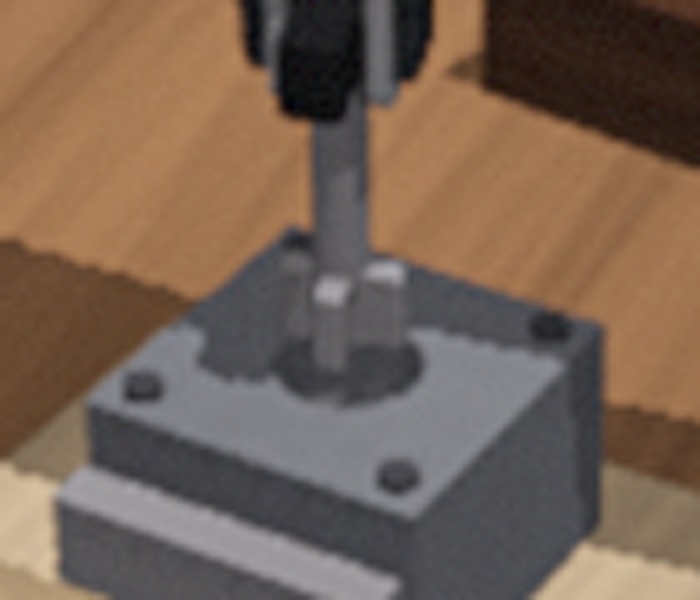

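The foot is about 8 mm above the mouth. Its centre is at crop (343,343), which projects to about (343,370) on the mouth plane, against the bore centre at (348,365). It is 1–2 mm off, so I correct and go in gently.

Request:
step_arm(targets=[-0.0008,-0.0012,0,0,0,0,1,-0.0008,-0.0012,0.002,0,0,0,1,-0.0008,-0.0012,0.004,0,0,0,1,-0.0008,-0.0012,0.006,0,0,0,1,-0.0008,-0.0012,0.008,0,0,0,1,-0.0008,-0.0012,0.0095,0,0,0,1,-0.0008,-0.0012,0.0095,0,0,0,1])

```text
time_s: 6.62
ee_pos: [569.8, -13.6, 157.4]
tool_rot: [-0.0, 0.639, 0.769, -0.0]
ft_force: [0.2, -0.1, -2.3]
grip_width: 15.2
```

```bash
python3 - <<'E'
from h import *
delta([570.6,-13.3,150],100.4)
E
```

```text
shift m [0.0002, 0.0008, 0.0074] turn deg [-0.0, -0.0, 0.1]
t 6.62 pos [569.8 -13.6 157.4] yaw 100.5 F [ 0.2 -0.1 -2.3] w 15.2 q7 0.26
```

Request:
step_arm(targets=[0,0.0006,0.002,0,0,0,1,0,0.0006,0.004,0,0,0,1,0,0.0006,0.006,0,0,0,1,0,0.0006,0.008,0,0,0,1,0,0.0006,0.01,0,0,0,1,0,0.0006,0.01,0,0,0,1])

```text
time_s: 7.12
ee_pos: [570.4, -13.5, 147.3]
tool_rot: [-0.0, 0.639, 0.769, -0.0]
ft_force: [0.3, 0.5, -3.1]
grip_width: 14.9
```

Request:
step_arm(targets=[0,0,0.002,0,0,0,1,0,0,0.004,0,0,0,1,0,0,0.006,0,0,0,1,0,0,0.006,0,0,0,1,0,0,0.006,0,0,0,1])

```text
time_s: 7.53
ee_pos: [570.6, -13.5, 141.7]
tool_rot: [-0.0, 0.639, 0.769, -0.0]
ft_force: [-0.2, -0.1, -2.2]
grip_width: 15.2
```

Request:
step_arm(targets=[0,0,0.001,0,0,0,1,0,0,0.002,0,0,0,1,0,0,0.003,0,0,0,1,0,0,0.003,0,0,0,1,0,0,0.003,0,0,0,1])

```text
time_s: 7.95
ee_pos: [570.7, -13.5, 138.8]
tool_rot: [-0.0, 0.639, 0.769, -0.0]
ft_force: [-0.1, -0.0, -2.6]
grip_width: 15.0
```

Request:
step_arm(targets=[0,0,0.001,0,0,0,1,0,0,0.002,0,0,0,1,0,0,0.003,0,0,0,1,0,0,0.003,0,0,0,1,0,0,0.003,0,0,0,1])

```text
time_s: 8.37
ee_pos: [570.6, -13.5, 135.8]
tool_rot: [-0.0, 0.639, 0.769, -0.0]
ft_force: [-0.5, 0.7, -2.0]
grip_width: 15.0
```

Request:
step_arm(targets=[0,0,0.001,0,0,0,1,0,0,0.002,0,0,0,1,0,0,0.003,0,0,0,1,0,0,0.004,0,0,0,1,0,0,0.004,0,0,0,1])

```text
time_s: 8.78
ee_pos: [570.5, -13.5, 131.6]
tool_rot: [-0.0, 0.639, 0.769, -0.0]
ft_force: [-0.3, -0.0, -2.1]
grip_width: 15.3
```

Request:
step_arm(targets=[0,0,0.001,0,0,0,1,0,0,0.002,0,0,0,1,0,0,0.003,0,0,0,1,0,0,0.004,0,0,0,1,0,0,0.004,0,0,0,1])

```text
time_s: 9.2
ee_pos: [570.6, -13.5, 127.6]
tool_rot: [-0.0, 0.639, 0.769, -0.0]
ft_force: [-0.7, -0.2, -3.0]
grip_width: 15.1
```

Request:
step_arm(targets=[0,0,0.001,0,0,0,1,0,0,0.002,0,0,0,1,0,0,0.003,0,0,0,1,0,0,0.003,0,0,0,1,0,0,0.003,0,0,0,1])

```text
time_s: 9.62
ee_pos: [571.0, -13.5, 125.6]
tool_rot: [0.0, 0.639, 0.769, 0.0]
ft_force: [-1.8, 1.2, 3.9]
grip_width: 15.1
```

Contact came at TCP z 125.6, so the foot is at about 43 and home (6 N). Now I turn clockwise.

Request:
step_arm(targets=[0,0,-0.0005,0,0,4,1,0,0,-0.0005,0,0,8,1,0,0,-0.0005,0,0,12,1,0,0,-0.0005,0,0,16,1,0,0,-0.0005,0,0,20,1,0,0,-0.0005,0,0,24,1,0,0,-0.0005,0,0,28,1,0,0,-0.0005,0,0,32,1,0,0,-0.0005,0,0,32,1,0,0,-0.0005,0,0,32,1])

```text
time_s: 10.45
ee_pos: [570.9, -13.4, 125.7]
tool_rot: [0.0, 0.826, 0.564, 0.0]
ft_force: [-1.2, -0.8, 2.7]
grip_width: 15.2
```

```bash
python3 - <<'E'
from h import *
delta([570.6,-13.3,125.6],40); print(ctrl.state()["moment"])
E
```

```text
shift m [-0.0, -0.0003, 0.0001] turn deg [0.0, -0.0, 28.6]
t 10.45 pos [570.9 -13.4 125.7] yaw 68.6 F [-1.2 -0.8  2.7] w 15.2 q7 -0.26
[ 0.05501844  0.24805675 -0.02275271]
```

Request:
step_arm(targets=[0,0,0,0,0,4,1,0,0,0,0,0,8,1,0,0,0,0,0,12,1,0,0,0,0,0,16,1,0,0,0,0,0,20,1,0,0,0,0,0,24,1])

```text
time_s: 10.95
ee_pos: [570.8, -13.3, 125.6]
tool_rot: [-0.0, 0.926, 0.378, 0.0]
ft_force: [-0.8, -1.1, 2.3]
grip_width: 14.9
```

```bash
python3 - <<'E'
from h import *
delta([570.6,-13.3,125.6],36.6); print(ctrl.state()["moment"])
a,K,T=shot("side","side4.png")
cv2.imwrite("pics/crop5.png",cv2.resize(a[215:405,170:420],(780,593),interpolation=cv2.INTER_CUBIC))
E
```

```text
shift m [-0.0002, -0.0001, 0.0] turn deg [-0.0, -0.0, 7.9]
t 10.95 pos [570.8 -13.3 125.6] yaw 44.5 F [-0.8 -1.1  2.3] w 14.9 q7 -0.66
[0.11282213 0.40099497 0.15904801]
```

View pics/crop5.png

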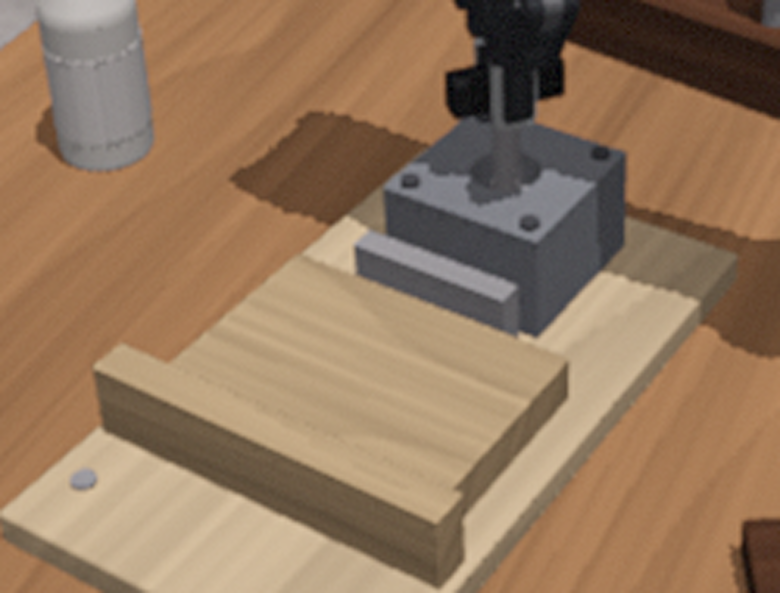

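The jaw at crop (435,280) has moved out from the block and the board is next to the fence. I turn on in small increments until the torque shows the stop.

Request:
step_arm(targets=[0,0,0,0,0,2,1,0,0,0,0,0,4,1,0,0,0,0,0,6,1,0,0,0,0,0,8,1,0,0,0,0,0,8,1])

```text
time_s: 11.42
ee_pos: [570.7, -13.2, 125.6]
tool_rot: [-0.0, 0.949, 0.314, 0.0]
ft_force: [-2.1, 0.4, 3.1]
grip_width: 15.2
```

```bash
python3 - <<'E'
from h import *
delta([570.6,-13.3,125.6],36.6); print(ctrl.state()["moment"])
E
```

```text
shift m [-0.0002, -0.0, 0.0] turn deg [-0.0, -0.0, 0.1]
t 11.42 pos [570.7 -13.2 125.6] yaw 36.7 F [-2.1  0.4  3.1] w 15.2 q7 -0.79
[0.2356811  0.44362875 0.05715543]
```

Request:
step_arm(targets=[0,0,0,0,0,2,1,0,0,0,0,0,4,1,0,0,0,0,0,6,1])

```text
time_s: 11.67
ee_pos: [570.9, -12.7, 125.7]
tool_rot: [-0.0, 0.964, 0.266, 0.0]
ft_force: [-1.5, 0.6, 3.0]
grip_width: 15.2
```

```bash
python3 - <<'E'
from h import *
delta([570.6,-13.3,125.6],30); print(ctrl.state()["moment"])
E
```

```text
shift m [-0.0006, 0.0003, 0.0001] turn deg [-0.0, -0.0, 0.8]
t 11.67 pos [570.9 -12.7 125.7] yaw 30.8 F [-1.5  0.6  3. ] w 15.2 q7 -0.89
[0.30004404 0.30801902 1.43136943]
```

1.43 N m: it is at the stop, after about 70° including slack. I hold, relieve the torque slightly, then release.

Request:
step_arm(targets=[0,0,0,0,0,0,1,0,0,0,0,0,0,1,0,0,0,0,0,0,1,0,0,0,0,0,-3,1,0,0,0,0,0,-3,1])

```text
time_s: 12.08
ee_pos: [570.8, -12.9, 125.6]
tool_rot: [-0.001, 0.957, 0.289, 0.0]
ft_force: [-1.2, 1.5, 5.5]
grip_width: 14.9
```

Request:
step_arm(targets=[0,0,0,0,0,0,0.7,0,0,0,0,0,0,0.5,0,0,0,0,0,0,0.3,0,0,0,0,0,0,0,0,0,0,0,0,0,0,0,0,0,0,0,0,0,0,0,0,0,0,0,0,0,0,0,0,0,0,0])

```text
time_s: 12.75
ee_pos: [570.7, -13.6, 125.3]
tool_rot: [0.0, 0.958, 0.288, 0.0]
ft_force: [-0.1, 0.4, 0.4]
grip_width: 85.4
```

Request:
step_arm(targets=[0,0,-0.01,0,0,0,0,0,0,-0.03,0,0,0,0,0,0,-0.06,0,0,0,0,0,0,-0.1,0,0,0,0,0,0,-0.14,0,0,0,0,0,0,-0.14,0,0,0,0,0,0,-0.14,0,0,0,0])

```text
time_s: 13.33
ee_pos: [572.4, -13.8, 269.0]
tool_rot: [0.0, 0.958, 0.288, 0.003]
ft_force: [0.3, -0.6, -0.2]
grip_width: 85.3
```

```bash
python3 - <<'E'
from h import *
delta([570,-250,265],30)
E
```

```text
shift m [-0.1324, 0.1956, 0.0037] turn deg [0.1, -0.4, 3.5]
t 13.33 pos [572.4 -13.8 269. ] yaw 33.5 F [ 0.3 -0.6 -0.2] w 85.3 q7 -0.92
```

Moving aside to clear the top camera's view for the check.

Request:
step_arm(targets=[-0.132,0.196,0,0,0,0,0,-0.132,0.196,0,0,0,0,0,-0.132,0.196,0,0,0,0,0,-0.132,0.196,0,0,0,0,0,-0.132,0.196,0,0,0,0,0,-0.132,0.196,0,0,0,0,0,-0.132,0.196,0,0,0,0,0,-0.132,0.196,0,0,0,0,0])

```text
time_s: 14.0
ee_pos: [567.4, -252.1, 264.2]
tool_rot: [-0.0, 0.958, 0.286, -0.001]
ft_force: [-0.6, 0.2, -0.7]
grip_width: 85.5
```

```bash
python3 - <<'E'
from h import *
a,K,T=shot("side","side5.png"); b,_,_=shot("top","top5.png")
o=np.zeros((600,800,3),np.uint8); o[:,:400]=cv2.resize(a[215:410,235:365] if 0 else a[200:395,245:375],(400,600),interpolation=cv2.INTER_CUBIC); o[:400,400:]=cv2.resize(b[155:325,150:320],(400,400),interpolation=cv2.INTER_CUBIC)
cv2.imwrite("pics/crop6.png",o)
for z in (129-11,129+11): print(proj(K,T,[570.6,-12.6,z]))
E
```

```text
[332.59766946 247.33101534]
[332.36646058 235.17972335]
```

View pics/crop6.png

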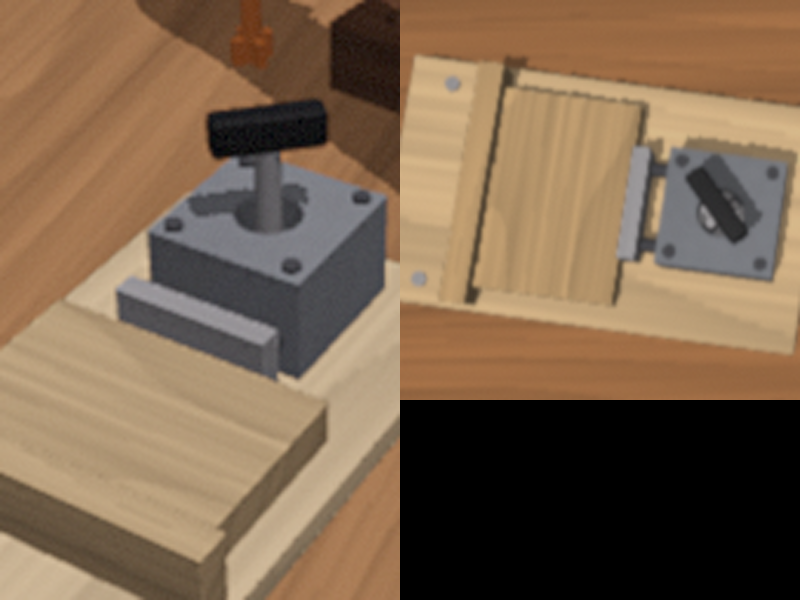

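The key stands upright and home: handle at side pixel (331.8,241.6) against (332.5,241.2) predicted for full depth. The jaw is out and touches the board. Next I measure the remaining gap to the fence.

```bash
python3 - <<'E'
from h import *
c=np.array([570.5,-12.2]); yd=np.radians(81.6); ey=np.array([np.cos(yd),np.sin(yd)]); ex=np.array([ey[1],-ey[0]])
for fn in("top0","top5"):
    im,K,T=load(fn); g=cv2.cvtColor(im,cv2.COLOR_BGR2GRAY).astype(np.float32)
    for z in(43,58):
        ts=np.arange(30,200,1.); S=0
        for o in range(-40,41,4):
            uv=np.array([proj(K,T,[*(c+ey*t+ex*o),z]) for t in ts],np.float32)
            S=S+cv2.remap(g,uv[:,0].copy(),uv[:,1].copy(),cv2.INTER_LINEAR).ravel()/21
        d=np.gradient(S); i=[k for k in range(1,len(d)-1) if abs(d[k])>4 and abs(d[k])>=abs(d[k-1]) and abs(d[k])>abs(d[k+1])]
        print(fn,"z",z,[(ts[k],round(float(d[k]),1)) for k in i])
E
```

```text
top0 z 43 [(np.float64(51.0), 12.2), (np.float64(65.0), -15.2), (np.float64(69.0), 15.3), (np.float64(179.0), -13.6), (np.float64(190.0), 19.2)]
top0 z 58 [(np.float64(50.0), 11.4), (np.float64(63.0), -15.7), (np.float64(67.0), 15.6), (np.float64(175.0), -13.7), (np.float64(186.0), 18.8)]
top5 z 43 [(np.float64(49.0), 5.0), (np.float64(55.0), -9.9), (np.float64(59.0), -9.4), (np.float64(65.0), 21.1), (np.float64(186.0), -20.2), (np.float64(190.0), 20.5)]
top5 z 58 [(np.float64(47.0), 5.3), (np.float64(53.0), -10.1), (np.float64(58.0), -9.6), (np.float64(63.0), 21.8), (np.float64(182.0), -21.1), (np.float64(187.0), 20.8)]
```

```bash
python3 -c "
from h import *
print(ctrl.sign_off())"
```

```text
the job is handed in; nothing more can be done
None
```

The job is handed in at about 14 s of robot time, and my last checks all agreed that it is done. `sign_off()` gives no verdict.

- **Insertion:** I took the T-handled key from the holder and turned it to match the slot angle seen down the bore. It dropped home without a search. It touched the slot floor with about 6 N, with the tool at the height expected for full depth.
- **Turning:** I turned it about 70° clockwise, including the play in the slot. The torque then jumped from about 0.1 to 1.4 N m, which I took as the stop. I eased back 3°, opened the gripper and moved clear. There is no direct reading of the spindle angle.
- **Last checks:**
  - **Key:** it stands upright, with its handle within 1 pixel of where full depth puts it.
  - **Board:** it moved about 7 mm. Its edge measures 186 mm from the bore and the fence face 186–187 mm, so the gap is about 0.5 mm, good to about 1 mm.
  - **Robot:** the gripper is open and away from everything. I did not measure the round-knobbed key again at the end, but the gripper was not near it after the pick-up.

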